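Empty the pedal dispenser and sort its packs by length

TASK

Empty the laundry-sheet dispenser on the laundrette counter: press its spring pedal down to the stop and let it come up again, once for each pack, taking away each pack that slides out. Lay these, and any pack left lying on the counter, by length: the short packs in the narrow black tray and the long packs in the wide one, side by side in a row on the tray's floor, each lying across the tray, until the shaft is empty and the pedal is up. Leave the bottle, the cup and the jar where they stand.

Things in the scene. Friction and masses are not known exactly. Their poses are not given: they have to be found in the camera images.
- dispenser: fixed yellow and blue pack dispenser. Origin: on the counter under the middle of the shaft's exit face; -x points out of the exit (to the robot at yaw 0), z up. Capped shaft with clear windows, 178 mm tall, x 0 to 0.06, y -0.075 to 0.075; packs lie stacked flat in it on a deck 20 mm above the counter, lengths along y, and can be had only by the pedal. A 64 mm tall channel runs behind to x 0.24
- exit (a point): middle of the lower edge of the exit slot (126 mm wide, 38 mm high), 20 mm above the counter. One full pedal stroke slides the lowest pack along dispenser -x onto the apron, its middle about 118 mm in front of the exit face; as the pedal comes up (about 1 s) the stack drops by one. A short stroke leaves the pack in or close to the exit; a further full stroke brings it out
- apron (a point): middle of the flat apron in front of the exit on which packs come to lie: 190 mm (dispenser x 0 to -0.19) by 132 mm, top 20 mm above the counter, ending in a lip 8 mm high
- treadle (a joint): spring pedal right of the apron (dispenser y -0.205 to -0.135): steel plate 70 x 165 mm, rubber pad at its free end, hinged at dispenser x 0.03, z 0.070, free end towards -x. 0 = up at rest (plate rises 0.35 rad to its free end), 0.60 rad = down at its stop. Springs back up by itself. Needs about 5 to 12 N at the pad when pressed slowly (50 mm/s)
- treadle_pad (a point): middle of the upper face of the pedal's rubber pad (the pad is 60 mm along the plate, 70 mm wide); moves with the pedal: 123 mm above the counter at rest, 43 mm at the stop, 135 mm from the hinge
- short_tray: loose black plastic tray for the short packs, outside 99 x 278 mm, 14 mm high, walls and floor 4 mm, 0.6 kg. Origin: centre of its underside; x across (inside width 91 mm), y along the row (inside length 270 mm). Room for 4 packs side by side in a row along y, 72 mm from middle to middle, each pack's length along the tray's x
- long_tray: loose black plastic tray for the long packs, outside 139 x 278 mm, 14 mm high, walls and floor 4 mm, 0.6 kg. Origin: centre of its underside; x across (inside width 131 mm), y along the row (inside length 270 mm). Room for 4 packs side by side in a row along y, 72 mm from middle to middle, each pack's length along the tray's x
- softener: white bottle 190 mm tall, 72 mm across, standing on the counter; bystander, leave alone. Origin: centre of its underside
- scoop_cup: white plastic cup 75 mm tall, 72 mm across, standing on the counter; bystander, leave alone. Origin: centre of its underside
- tablet_jar: white jar 110 mm tall, 90 mm across, standing on the counter; bystander, leave alone. Origin: centre of its underside
- short1: short plain cardboard laundry-sheet pack, rigid, smooth, 80 x 45 x 32 mm (its x, y, z), about 30 g; starts in the stack in the shaft, or is absent. Origin: the centre of the pack
- short2: short plain cardboard laundry-sheet pack, rigid, smooth, 80 x 45 x 32 mm (its x, y, z), about 30 g; starts in the stack in the shaft, or is absent. Origin: the centre of the pack
- short3: short plain cardboard laundry-sheet pack, rigid, smooth, 80 x 45 x 32 mm (its x, y, z), about 30 g; starts in the stack in the shaft, or is absent. Origin: the centre of the pack
- short4: short plain cardboard laundry-sheet pack, rigid, smooth, 80 x 45 x 32 mm (its x, y, z), about 30 g; starts lying flat on the counter between robot and dispenser, or is absent. Origin: the centre of the pack
- long1: long plain cardboard laundry-sheet pack, rigid, smooth, 120 x 45 x 32 mm (its x, y, z), about 42 g; starts in the stack in the shaft, or is absent. Origin: the centre of the pack
- long2: long plain cardboard laundry-sheet pack, rigid, smooth, 120 x 45 x 32 mm (its x, y, z), about 42 g; starts in the stack in the shaft, or is absent. Origin: the centre of the pack
- long3: long plain cardboard laundry-sheet pack, rigid, smooth, 120 x 45 x 32 mm (its x, y, z), about 42 g; starts in the stack in the shaft, or is absent. Origin: the centre of the pack
- long4: long plain cardboard laundry-sheet pack, rigid, smooth, 120 x 45 x 32 mm (its x, y, z), about 42 g; starts in the stack in the shaft, or is absent. Origin: the centre of the pack
Not all that is in view belongs to the job. Leave any blue or green look-alike of the short4 alone.

How it is judged:
By the outcome, as a careful person would: the job done as asked, in the order asked, and still so for the second after the job is handed in, with the robot touching nothing.
Of short1, long1 only 1 to 1 are there at a start; the rules pass over those that are not, and their reading is None.
Of short2, long2 only 1 to 1 are there at a start; the rules pass over those that are not, and their reading is None.
Of short3, long3 only 1 to 1 are there at a start; the rules pass over those that are not, and their reading is None.
Of long4, short4 only 1 to 2 are there at a start; the rules pass over those that are not, and their reading is None.
At some moment in a run one of short_tray, long_tray may be knocked a few centimetres aside while the robot is not near it.
Once in a run the grip may slacken for a moment while it holds something.
It also fails if it takes over 208 s, if anything falls off the work surface, if the arm or the gripper's body presses on something with over 40 N, if the wrist force passes 120 N, or if a joint passes its speed limit or range.

ROBOT

A 6-joint arm with a two-finger parallel gripper is mounted at the origin on the work surface. World frame = base frame: x ahead of the robot, y to its left, z up, the work surface at z = 0. Lengths are in m, angles in rad, forces in N, time in s.
With the tool pointing down it reaches from about 0.25 to 0.8 m from the base axis. Payload 8.5 kg.
Tool frame: the origin (TCP) lies on the centre line of the jaws, within the pads' length; the fingertips stand 17 mm ahead of it and the grasp point (between the pads) lies 2 mm behind it; z points along the fingers, y is the direction in which the jaws open and shut (so a half turn about z gives the same grasp; the last joint's range is limited). The gripper opens to 85 mm and grips with 20 to 120 N. Pads are 22 mm wide; open, the fingers measure 114 mm over their backs; the gripper's body (76 mm by 85 mm) begins 54 mm behind the grasp point. The pads swing forward as they close: fully open they stand 13 mm farther back than shut.
Start: joints at [1.127, 0.238, -0.013, 1.319, 0, 1.571], TCP at [0.225, 0.474, 0.248] pointing down, gripper open.
Joint ranges: [-2.66, 2.66], [-1.03, 1.9], [-1.14, 1.46], [-1.82, 2.27], [-1.45, 1.34], [-3.14, 3.14]. Speed limits (rad/s): [2.22, 2.22, 2.79, 3.14, 3.14, 3.14].

INTERFACE

Orientations are given as a unit quaternion [x, y, z, w].
In Python, from workcell import manip gives the robot as it stands. Calls block until the motion is done:
- manip.move_ptp(position, orientation): joint-space move of the TCP to a pose.
- manip.move_l(position, rate=0.15, ori=None): straight line of the TCP; ori=None keeps the orientation; rate is the mean speed in m/s.
- manip.move_joints(angles): joint-space move.
- manip.release() and manip.close(grasp_force=None): open the fingers fully, or close them until they stop; grasp_force is the grip in N (None keeps the last).
- manip.sleep(seconds).
- manip.inverse_kinematics(position, orientation): joint angles nearest the present ones, or None.
- manip.observe(): the state.
- manip.camera(name): name is "side" or "top" or "wrist"; returns a dict with "color" (400x640x3 uint8, red, green, blue), "fx", "fy", "cx", "cy" (pixels), "D" ([k1, k2, p1, p2, k3] as OpenCV has them; the pictures are not rectified), "pose" (4x4, takes a point from camera to world coordinates). Camera axes: x right, y down, z forward; pixel columns grow to the right and rows downward; lengths in m; the calibration is good to about 2 mm. A picture is of the moment at which its call begins. There is no depth.
A pose or a line that the arm cannot do raises manip.MotionError and nothing moves.
- manip.finish_job(): hands the job in, once; it reports no verdict.
The state is a dict: "time": time; "joint_pos": joint angles; "dq": joint speeds; "tau": joint torques, N m; "position": TCP position; "ee_rot": TCP orientation; "wrist_force": force on the tool from outside, world axes, zero at the start; "ft_torque": the same for the moment, N m; "gripper_width": finger opening in m.
Only numpy, scipy, OpenCV 4.12 (cv2) and the standard library are available. Lean on these libraries where they do the work, as an engineer would, in place of code of your own. Each camera call takes 0.05 s, during which the arm holds its last target.

## Working session

There is one attempt and no reset: what is moved stays moved. The work goes in short steps, each a Python script; the robot and the scene stay as the last script left them, time stands still between calls to the robot, and variables do not carry over. Pictures are saved under pics/ and viewed, and the job is handed in when it is done.

```bash
ls; mkdir -p pics
python3 - <<'E'
from workcell import manip
import cv2
for n in("side","top","wrist"):
    c=manip.camera(n); cv2.imwrite(f"pics/a_{n}.png",c["color"][:,:,::-1])
    print(n,c["fx"],c["fy"],c["cx"],c["cy"],c["D"],c["pose"].round(4).tolist() if hasattr(c["pose"],'round') else c["pose"])
o=manip.observe();print(o)
E
```

```text
pics
side 456.2482984091896 456.2482984091896 316.8798662766883 200.3245992426114 [-0.13232744  0.          0.          0.          0.        ] [[0.7378, -0.5165, 0.4346, -0.1235], [-0.6747, -0.5448, 0.4979, -0.7504], [-0.0204, -0.6606, -0.7504, 1.2473], [0.0, 0.0, 0.0, 1.0]]
top 492.09182319694867 492.09182319694867 308.73675968660905 195.2908285292223 [-0.02144899  0.          0.          0.          0.        ] [[-0.024, -0.9853, 0.1693, 0.2698], [-0.9997, 0.0226, -0.0101, 0.0037], [0.0061, -0.1695, -0.9855, 1.8376], [0.0, 0.0, 0.0, 1.0]]
wrist 334.7655718948989 334.7655718948989 315.9829890824995 201.41561044081598 [0.00556123 0.         0.         0.         0.        ] [[0.4295, 0.8649, 0.2599, 0.1599], [0.9031, -0.4104, -0.1268, 0.5061], [-0.003, 0.2892, -0.9573, 0.3735], [0.0, 0.0, 0.0, 1.0]]
{'time': 0.15, 'joint_pos': array([ 1.12695534e+00,  2.38650359e-01, -1.40380785e-02,  1.31919086e+00,
       -3.20860876e-05,  1.57079145e+00]), 'dq': array([-1.09573364e-03, -6.10285251e-05,  2.63619910e-03, -2.95187538e-04,
       -5.26532254e-04,  8.31383250e-04]), 'tau': array([-1.30183638e-03, -5.39079559e+01,  3.46597874e+01,  1.45055645e-02,
       -5.57005535e-05,  1.36077229e-07]), 'position': array([0.2253268 , 0.47387036, 0.24783019]), 'ee_rot': array([ 2.20101003e-01,  9.75476937e-01, -5.31734571e-04, -1.03533886e-04]), 'wrist_force': array([-0.41930552, -0.44912331,  0.69652557]), 'ft_torque': array([-0.03023532, -0.00035932, -0.03475051]), 'gripper_width': 0.08527614923855323}
```

View pics/a_top.png

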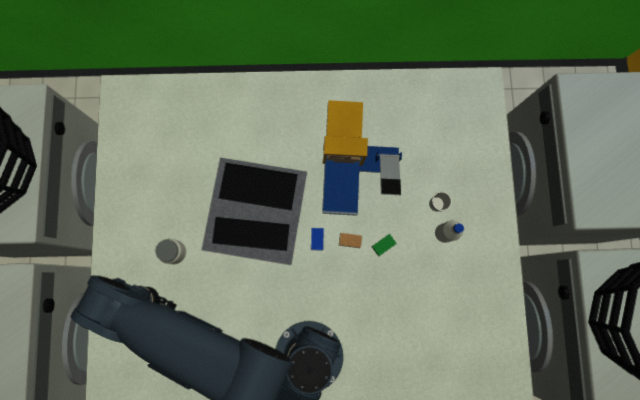

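View pics/a_side.png

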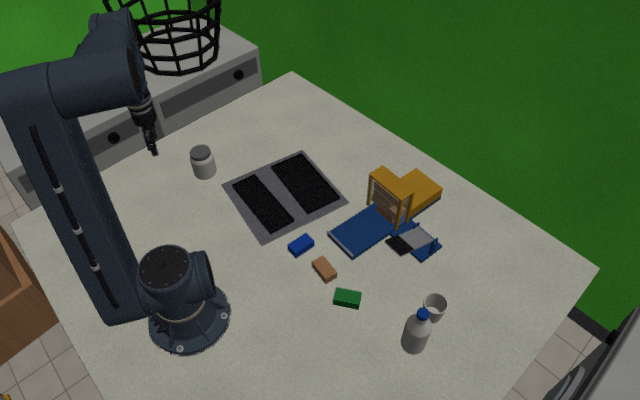

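View pics/a_wrist.png

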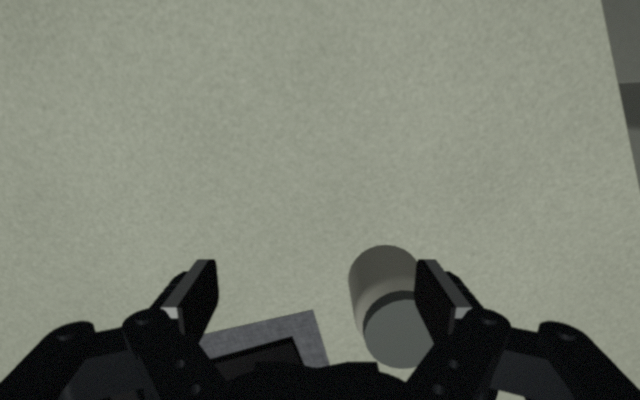

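```bash
cat > h.py <<'E'
import numpy as np,cv2,json
from workcell import manip
def cam(n): return manip.camera(n)
def ray(c,uv):
    K=np.array([[c["fx"],0,c["cx"]],[0,c["fy"],c["cy"]],[0,0,1]]);D=np.array(c["D"],float)
    p=cv2.undistortPoints(np.array(uv,float).reshape(-1,1,2),K,D).reshape(-1,2)
    T=np.array(c["pose"]);d=np.c_[p,np.ones(len(p))]@T[:3,:3].T
    return T[:3,3],d
def onz(c,uv,z):
    o,d=ray(c,uv); return o+d*((z-o[2])/d[:,2])[:,None]
def proj(c,P):
    K=np.array([[c["fx"],0,c["cx"]],[0,c["fy"],c["cy"]],[0,0,1]]);D=np.array(c["D"],float)
    T=np.linalg.inv(np.array(c["pose"]))
    return cv2.projectPoints(np.array(P,float).reshape(-1,1,3),cv2.Rodrigues(T[:3,:3])[0],T[:3,3],K,D)[0].reshape(-1,2)
def crop(c,x0,y0,x1,y1,s,name):
    im=c["color"][y0:y1,x0:x1,::-1]
    cv2.imwrite("pics/"+name,cv2.resize(im,None,fx=s,fy=s,interpolation=cv2.INTER_CUBIC))
def quat(yaw): # tool down, jaw axis (tool y) along world angle yaw (mod pi)
    # tool x = (cos a, sin a), tool y = (sin a,-cos a), z down
    a=yaw+np.pi/2
    from scipy.spatial.transform import Rotation as R
    M=np.array([[np.cos(a),np.sin(a),0],[np.sin(a),-np.cos(a),0],[0,0,-1]])
    return R.from_matrix(M).as_quat()
E
python3 - <<'E'
from h import *
c=cam("top");crop(c,190,90,480,270,2.7,"b_top.png")
crop(c,300,90,420,260,3.5,"b_top2.png")
c=cam("side");crop(c,210,140,460,360,2.7,"b_side.png")
E
```

```text
(no output)
```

View pics/b_top.png

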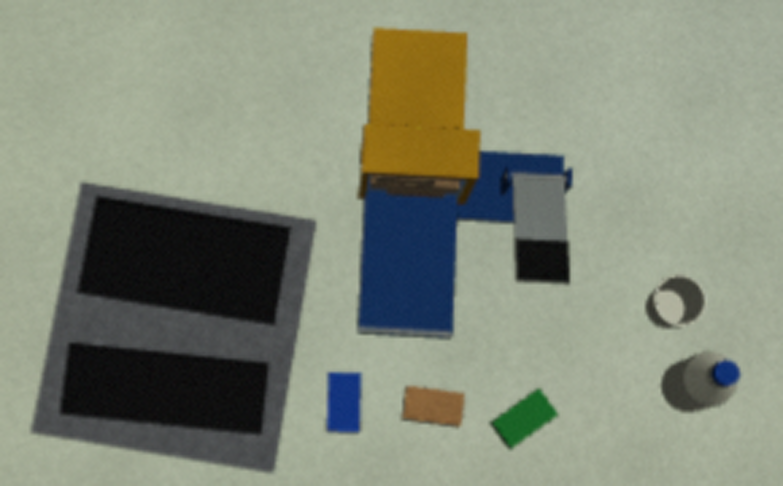

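View pics/b_side.png

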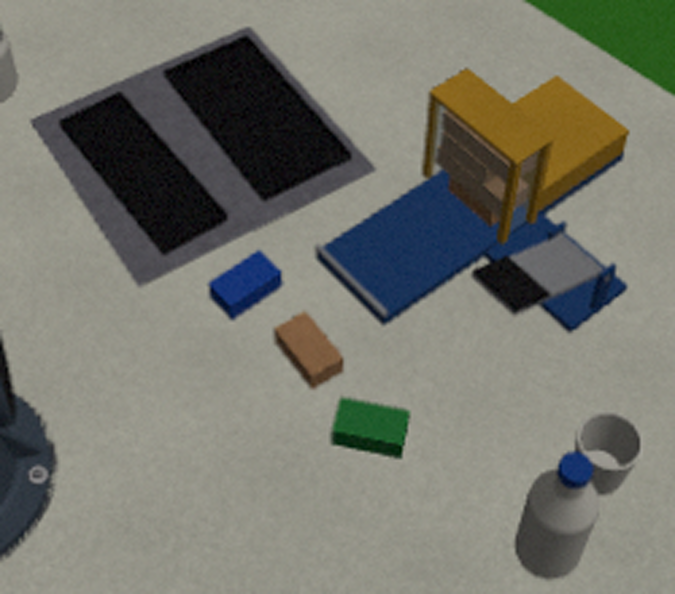

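View pics/b_top2.png

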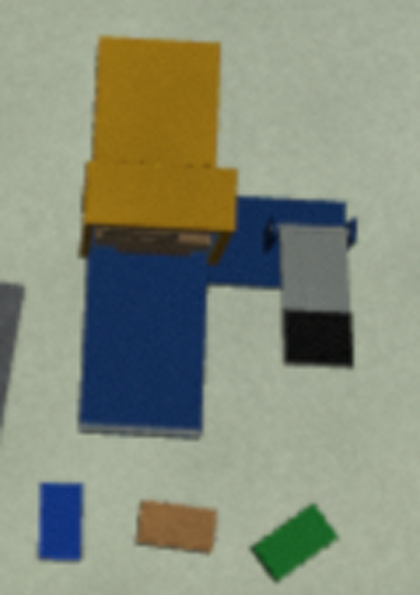

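```bash
cat >> h.py <<'E'
def u(crp,s,x0,y0): return (np.array(crp,float)+.5)/s-.5+[x0,y0]
def rectfit(c,mask,z,hires=1):
    cs,_=cv2.findContours(mask.astype(np.uint8),cv2.RETR_EXTERNAL,cv2.CHAIN_APPROX_NONE)
    out=[]
    for k in cs:
        if cv2.contourArea(k)<60: continue
        P=onz(c,k.reshape(-1,2),z)[:,:2]
        (cx,cy),(w,h),a=cv2.minAreaRect((P*1000).astype(np.float32))
        a=np.radians(a)
        if w<h: w,h=h,w; a+=np.pi/2
        a=(a+np.pi/2)%np.pi-np.pi/2
        out.append((cx/1000,cy/1000,w,h,a))  # a = angle of long side
    return out
E
python3 - <<'E'
from h import *
c=cam("top");im=c["color"].astype(int)
hs=cv2.cvtColor(c["color"],cv2.COLOR_RGB2HSV)
m=(im.sum(2)<90);m[:, :205]=0;m[:,310:]=0;m[:150]=0;m[270:]=0
print("trays",rectfit(c,m,.014))
H,S,V=hs[...,0],hs[...,1],hs[...,2]
m=(H<20)&(S>80)&(V>80);m[:225]=0;m[260:]=0;m[:,:330]=0;m[:,375:]=0
print("short4",rectfit(c,m,.032))
E
```

```text
trays [(0.44536993408203124, 0.20428363037109376, 273.4860534667969, 95.66460418701172, np.float64(1.4460752997823603)), (0.624047607421875, 0.17533018493652344, 273.84954833984375, 136.95831298828125, np.float64(1.3836705112229692))]
short4 [(0.4106181640625, -0.16259170532226563, 78.62849426269531, 44.652862548828125, np.float64(1.4224192387675134))]
```

Run:
```python
from h import *
c=cam("top")
f=lambda p,z:onz(c,u(p,3.5,300,90),z).round(4).tolist()
print("apron front",f([(79,432),(201,437)],.028))
print("roof corners",f([(88,162),(238,170),(234,230),(84,224)],.178))
print("channel back",f([(100,37),(220,43)],.064))
print("pad",f([(285,312),(351,311),(353,366),(287,363)],.12))
f=lambda p,z:onz(c,u(p,2.7,190,90),z).round(4).tolist()
print("mat",f([(82,183),(315,220),(272,470),(33,432)],0))
print("wide",f([(95,198),(290,227),(274,324),(78,291)],0.014))
print("narr",f([(70,343),(268,362),(262,433),(61,412)],0.014))
print("bl/gr",f([(344,402),(524,418),(434,406)],0.032))
print("bottle",f([(725,373)],0.19),"cup",f([(678,300)],.075))
print(onz(c,[(171,247)],.11))
```

```text
apron front [[0.5127, -0.0632, 0.028], [0.5043, -0.1923, 0.028]]
roof corners [[0.7642, -0.0744, 0.178], [0.7527, -0.2241, 0.178], [0.6911, -0.2173, 0.178], [0.7005, -0.0686, 0.178]]
channel back [[0.9381, -0.097, 0.064], [0.9285, -0.2266, 0.064]]
pad [[0.6187, -0.2733, 0.12], [0.6183, -0.3408, 0.12], [0.5613, -0.3396, 0.12], [0.5659, -0.2727, 0.12]]
mat [[0.7407, 0.3217, 0.0], [0.6793, -0.0082, 0.0], [0.33, 0.0588, 0.0], [0.3895, 0.3869, 0.0]]
wide [[0.7149, 0.3008, 0.014], [0.6669, 0.0271, 0.014], [0.53, 0.0521, 0.014], [0.5826, 0.3238, 0.014]]
narr [[0.51, 0.3343, 0.014], [0.4773, 0.0613, 0.014], [0.38, 0.0712, 0.014], [0.415, 0.346, 0.014]]
bl/gr [[0.4183, -0.0416, 0.032], [0.3907, -0.2854, 0.032], [0.4099, -0.1637, 0.032]]
bottle [[0.43, -0.5144, 0.19]] cup [[0.5413, -0.4943, 0.075]]
[[0.39414606 0.47234609 0.11      ]]
```

Run:
```python
from h import *
c=cam("top");crop(c,320,130,375,170,10,"c_top.png")
c=cam("side");crop(c,355,155,425,235,8,"c_side.png")
```

```text
(no output)
```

View pics/c_top.png

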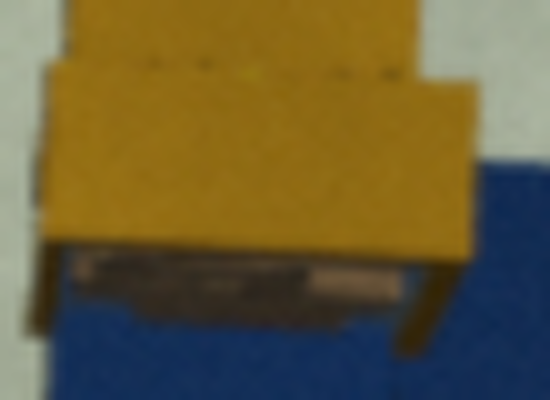

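View pics/c_side.png

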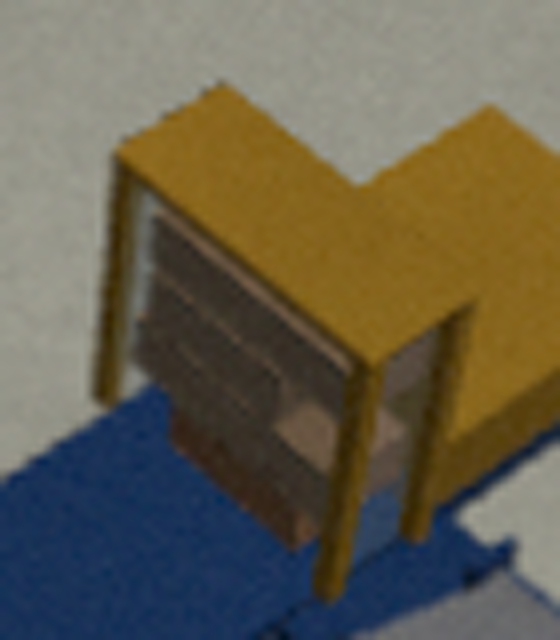

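```bash
cat >> h.py <<'E'
DISP=dict(o=np.array([.6975,-.1425]),yaw=-.067)
def d2w(x,y):
    s,c=np.sin(DISP["yaw"]),np.cos(DISP["yaw"]); return DISP["o"]+[x*c-y*s,x*s+y*c]
def best(pos,yaw):
    q0=manip.observe()["joint_pos"];r=[]
    for y in (yaw,yaw+np.pi):
        j=manip.inverse_kinematics(pos,quat(y))
        if j is not None: r.append((np.abs(np.array(j)-q0).max(),y))
    return quat(min(r)[1])
def T(): return round(float(manip.observe()["time"]),2)
def pick(x,y,jaw,zb,dz=.026,F=40,up=.20):
    q=best([x,y,up],jaw)
    manip.move_ptp([x,y,zb+.10],q)
    manip.move_l([x,y,zb+dz],rate=.15)
    manip.close(F)
    w=manip.observe()["gripper_width"]
    manip.move_l([x,y,up],rate=.25)
    o=manip.observe();print("picked",w,o["gripper_width"],T())
def place(x,y,jaw,zb=.0055,dz=.026,up=.20):
    q=best([x,y,up],jaw)
    manip.move_ptp([x,y,zb+.09],q)
    o=manip.observe();print("over",o["gripper_width"])
    manip.move_l([x,y,zb+dz],rate=.12)
    o=manip.observe();print("down",o["gripper_width"],o["wrist_force"].round(1))
    manip.release()
    manip.move_l([x,y,up],rate=.3);print("placed",T())
def trays(c):
    im=c["color"].astype(int)
    m=(im.sum(2)<90);m[:, :205]=0;m[:,312:]=0;m[:150]=0;m[270:]=0
    return rectfit(c,m,.014)
def browns(c,z,x0,x1,y0,y1):
    hs=cv2.cvtColor(c["color"],cv2.COLOR_RGB2HSV);H,S,V=hs[...,0],hs[...,1],hs[...,2]
    m=(H<20)&(S>80)&(V>60);k=np.zeros_like(m);k[y0:y1,x0:x1]=1
    return rectfit(c,m&k,z)
E
python3 - <<'E'
from h import *
pick(.4106,-.1627,1.4224-np.pi/2,0)
o=manip.observe();print(o["joint_pos"].round(2))
c=cam("top");crop(c,190,90,480,270,2.7,"d_top.png")
c=cam("wrist");cv2.imwrite("pics/d_wrist.png",c["color"][:,:,::-1])
E
```

```text
picked 0.044301402628168486 0.0441932582003678 4.81
[-0.38  0.12 -0.29  1.16 -0.    1.34]
```

View pics/d_top.png

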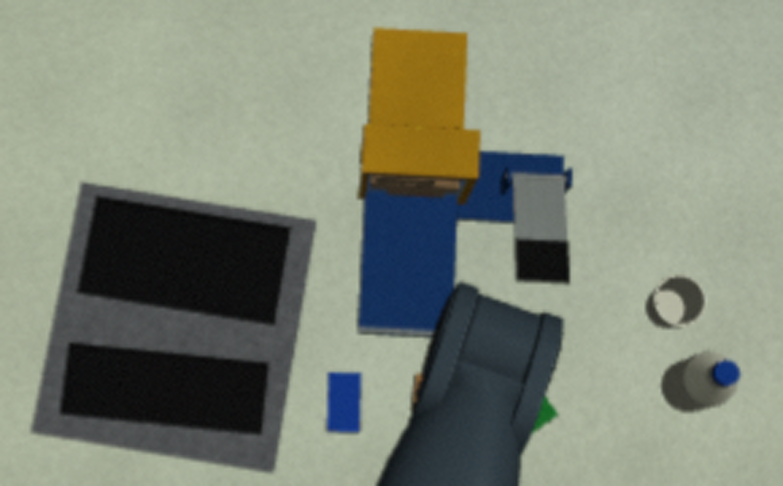

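View pics/d_wrist.png

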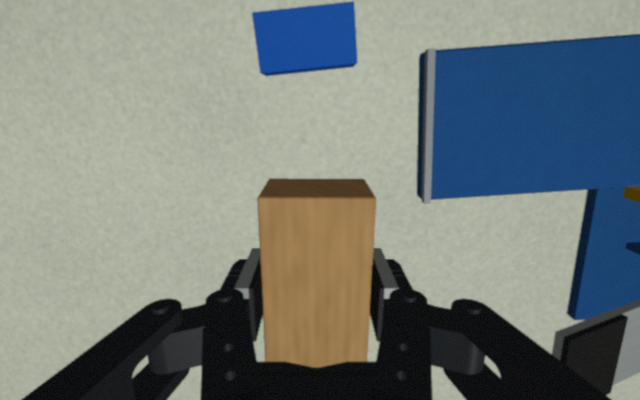

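```bash
cat >> h.py <<'E'
def slot(t,off):
    cx,cy,w,h,a=t; return cx+off*np.cos(a),cy+off*np.sin(a),a
def narrow(c): return min(trays(c),key=lambda t:t[3])
def wide(c): return max(trays(c),key=lambda t:t[3])
def press(zstop=.060):
    x,y=d2w(-.097,-.17)
    q=best([x,y,.2],DISP["yaw"]+np.pi/2)
    manip.move_ptp([x,y,.18],q); manip.close(40)
    f0=manip.observe()["wrist_force"][2]
    manip.move_l([x,y,.142],rate=.15)
    manip.move_l([x,y,.064],rate=.07)
    z=.064; print("F",round(manip.observe()["wrist_force"][2]-f0,1))
    while z>.052:
        z-=.001; manip.move_l([x,y,z],rate=.05)
        o=manip.observe();f=o["wrist_force"][2]-f0
        print(round(z,3),o["position"][2].round(4),round(f,1))
        if f>28: break
    manip.sleep(.2);print(manip.observe()["wrist_force"][2]-f0)
    manip.move_l([x,y,.10],rate=.08);manip.move_l([x,y,.2],rate=.25)
    manip.release();print("pressed",T())
E
python3 - <<'E'
from h import *
c=cam("top");t=narrow(c);print(t)
place(*slot(t,.084))
press()
x,y=d2w(-.097,-.17)
manip.sleep(.5)
c=cam("side");cv2.imwrite("pics/e_side.png",c["color"][:,:,::-1])
c=cam("top");crop(c,190,90,480,270,2.7,"e_top.png")
print(narrow(c),wide(c))
E
```

```text
(0.44515487670898435, 0.20441452026367188, 273.7672119140625, 95.14336395263672, np.float64(1.4451553107837922))
over 0.044160000341829056
down 0.044205740021576456 [ 0.5  0.  -0.2]
placed 8.53
F 4.9
0.063 0.0645 5.7
0.062 0.0638 6.6
0.061 0.0635 11.7
0.06 0.0632 16.9
0.059 0.0629 22.4
0.058 0.0626 28.6
27.927186956961634
pressed 16.85
(0.44485012817382813, 0.2020889587402344, 277.4539489746094, 95.2160873413086, np.float64(1.4424922828517674)) (0.624060302734375, 0.17560208129882812, 273.18695068359375, 135.6651153564453, np.float64(1.383063709968595))
```

View pics/e_top.png

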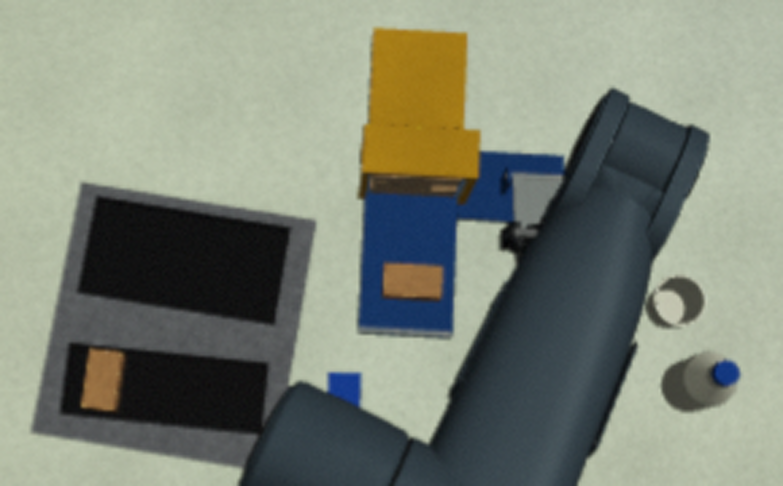

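View pics/e_side.png

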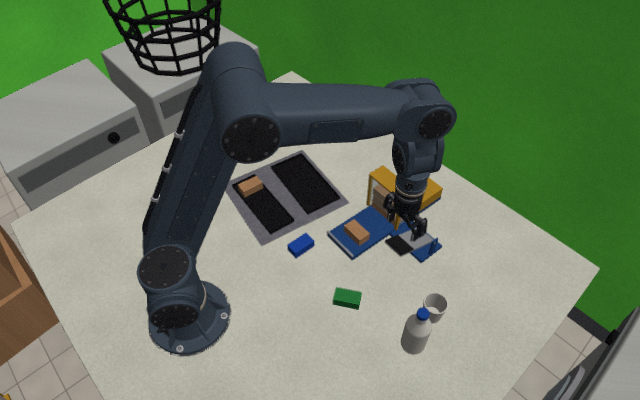

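```bash
cat > cyc.py <<'E'
import sys
from h import *
def apron_pick():
    c=cam("top")
    b=[r for r in browns(c,.052,318,366,165,217) if r[2]>60];print("apron",b)
    r=b[0]; pick(r[0],r[1],r[4]-np.pi/2,.02); return r
E
python3 - <<'E'
from cyc import *
r=apron_pick()
c=cam("top");crop(c,190,90,480,270,2.7,"f_top.png")
print(trays(c))
c=cam("wrist");cv2.imwrite("pics/f_wrist.png",c["color"][:,:,::-1])
E
```

```text
apron [(0.5786952514648438, -0.13917665100097656, 77.57950592041016, 45.06898498535156, np.float64(1.538769151525604))]
picked 0.04418625652622244 0.04407275398146129 20.59
[(0.4450706787109375, 0.20447567749023438, 273.65576171875, 94.50884246826172, np.float64(1.4477525586368922)), (0.624060302734375, 0.17560208129882812, 273.18695068359375, 135.6651153564453, np.float64(1.383063709968595))]
```

View pics/f_top.png

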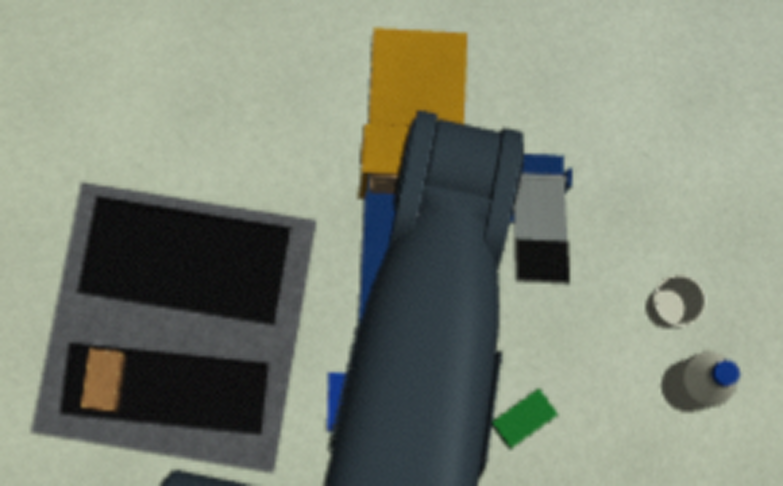

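View pics/f_wrist.png

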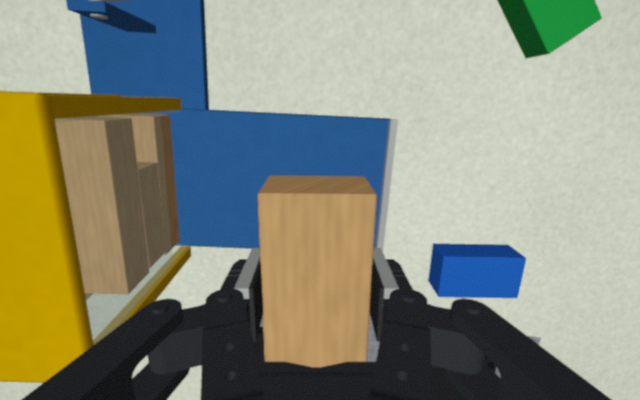

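Run:
```python
from cyc import *
c=cam("top");t=narrow(c)
place(*slot(t,0))
press()
r=apron_pick()
c=cam("top");crop(c,190,90,480,270,2.7,"g_top.png")
print(trays(c))
c=cam("wrist");cv2.imwrite("pics/g_wrist.png",c["color"][:,:,::-1])
```

```text
over 0.0442388485972369
down 0.044415912611182294 [ 0.1 -0.2 -0.9]
placed 24.04
F 5.5
0.063 0.0645 5.8
0.062 0.0637 6.9
0.061 0.0634 12.1
0.06 0.0632 18.1
0.059 0.0629 23.0
0.058 0.0626 28.1
28.104223648610656
pressed 32.1
apron [(0.579486572265625, -0.13358529663085938, 118.8108901977539, 45.899173736572266, np.float64(1.4914991074411335))]
picked 0.04451034211734194 0.04456048805256201 35.21
[(0.4452901611328125, 0.20414585876464844, 273.2727355957031, 94.99932098388672, np.float64(1.445097919662301)), (0.6242485961914063, 0.17560382080078124, 273.2541809082031, 135.8614959716797, np.float64(1.3845605396592742))]
```

View pics/g_top.png

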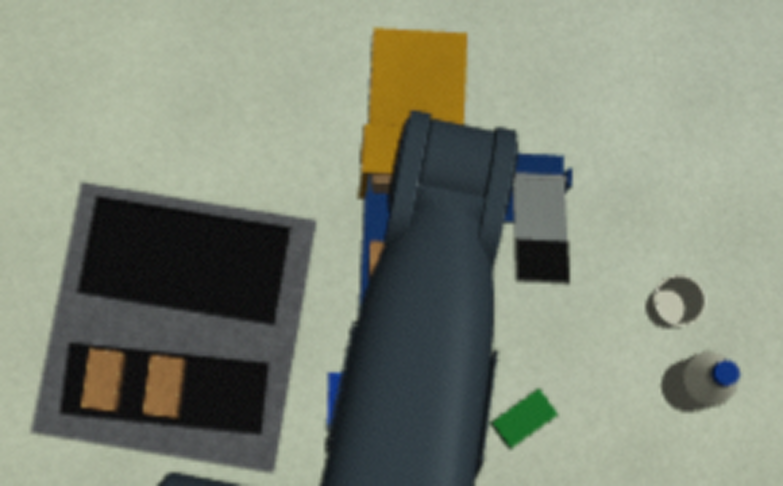

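View pics/g_wrist.png

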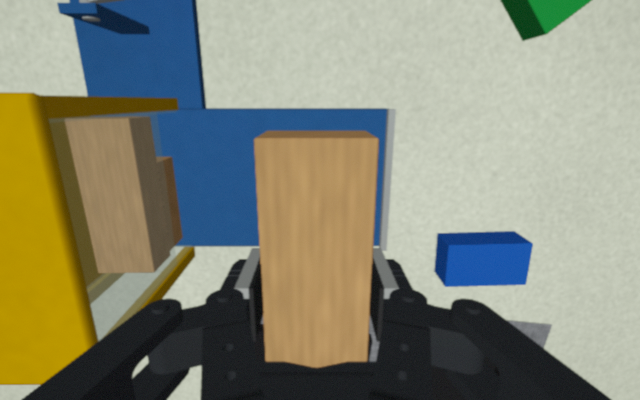

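Run:
```python
from cyc import *
c=cam("top");t=wide(c)
place(*slot(t,.042))
press()
r=apron_pick()
c=cam("top");crop(c,190,90,480,270,2.7,"i_top.png")
print(trays(c))
c=cam("wrist");cv2.imwrite("pics/i_wrist.png",c["color"][:,:,::-1])
```

```text
over 0.044422637764685274
down 0.044254309965445285 [ 0.2  0.2 -0.3]
placed 38.62
F 6.6
0.063 0.0645 6.4
0.062 0.0637 6.3
0.061 0.0635 12.1
0.06 0.0632 17.8
0.059 0.0629 23.3
0.058 0.0626 28.6
28.531588318778837
pressed 46.67
apron [(0.5807783813476562, -0.11732884216308594, 78.45911407470703, 45.899173736572266, np.float64(1.4914991074411335))]
picked 0.04435004753040249 0.04419562234134979 49.75
[(0.4451783447265625, 0.20441043090820313, 273.7696533203125, 94.71117401123047, np.float64(1.445097919662301)), (0.6243681640625, 0.17555426025390625, 273.2085266113281, 136.2879180908203, np.float64(1.3830585168044696))]
```

View pics/i_top.png

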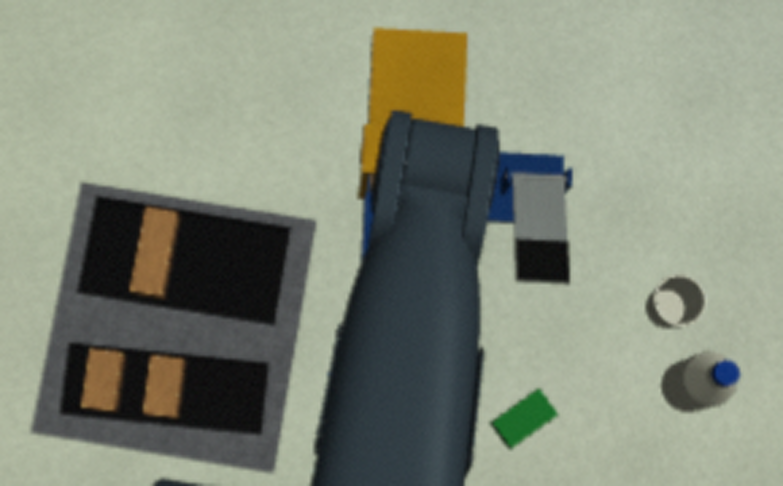

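View pics/i_wrist.png

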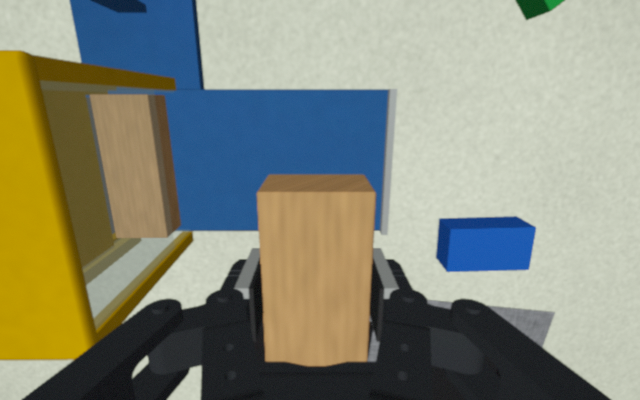

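Run:
```python
from cyc import *
c=cam("top");t=narrow(c)
place(*slot(t,-.084))
press()
r=apron_pick()
c=cam("top");crop(c,190,90,480,270,2.7,"j_top.png")
print(trays(c))
c=cam("wrist");cv2.imwrite("pics/j_wrist.png",c["color"][:,:,::-1])
```

```text
over 0.043937067194968815
down 0.04380169573197824 [-0.5  0.   0.5]
placed 52.9
F 5.7
0.063 0.0645 5.9
0.062 0.0638 7.4
0.061 0.0635 12.6
0.06 0.0631 18.6
0.059 0.0629 23.4
0.058 0.0626 28.8
29.273895062314306
pressed 61.07
apron [(0.5794383544921875, -0.13419207763671875, 118.17058563232422, 45.899173736572266, np.float64(1.4914991074411335))]
picked 0.04410140149752816 0.044247788991608264 64.17
[(0.4278805541992188, 0.18275335693359376, 273.1614074707031, 94.9967269897461, np.float64(1.4407853297510815)), (0.6243012084960937, 0.1755911865234375, 273.3527526855469, 136.11012268066406, np.float64(1.385551901375056))]
```

View pics/j_top.png

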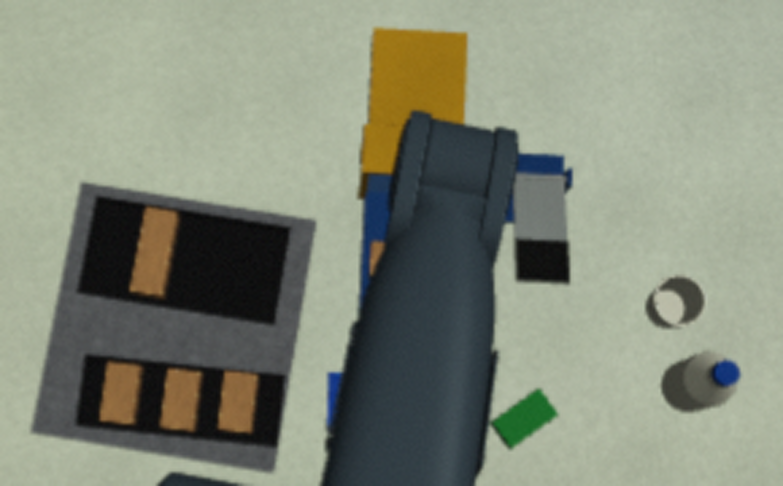

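View pics/j_wrist.png

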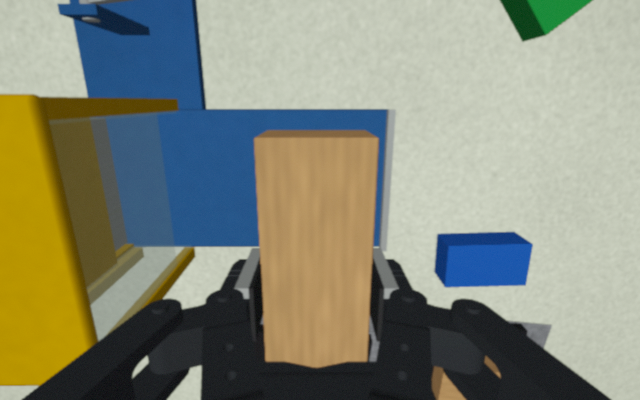

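Run:
```python
from cyc import *
c=cam("top");t=wide(c)
place(*slot(t,-.042))
manip.move_joints([1.127, 0.238, -0.013, 1.319, 0, 1.571])
c=cam("top");crop(c,190,90,480,270,2.7,"k_top.png")
for tt,m in ((trays(c),0),):
  for t in tt:
    print("tray",np.round(t,4).tolist())
    for b in browns(c,.036,200,312,150,270):
        d=np.array(b[:2])-t[:2];a=t[4];row=d@[np.cos(a),np.sin(a)];ac=d@[np.sin(a),-np.cos(a)]
        if abs(ac)<.05: print("  pack row %.4f across %.4f len %.1f wid %.1f dyaw %.3f"%(row,ac,b[2],b[3],(b[4]-a+np.pi/2+np.pi/2)%np.pi-np.pi/2))
c=cam("side");crop(c,210,140,460,360,2.7,"k_side.png")
print(T(),manip.observe()["wrist_force"])
```

```text
over 0.04390672773563171
down 0.04408992591867219 [-0.1  0.7 -0.2]
placed 67.32
tray [0.4283, 0.1825, 273.5757, 96.315, 1.441]
  pack row -0.0800 across 0.0052 len 81.8 wid 47.7 dyaw 0.014
  pack row -0.0024 across -0.0006 len 81.9 wid 47.9 dyaw -0.003
  pack row 0.0797 across -0.0005 len 81.6 wid 48.7 dyaw -0.004
tray [0.6243, 0.1758, 274.5823, 137.0493, 1.3858]
  pack row -0.0438 across 0.0014 len 121.9 wid 48.2 dyaw -0.006
  pack row 0.0403 across 0.0013 len 122.1 wid 48.8 dyaw -0.002
71.0 [ 0.12034491 -0.49853512 -0.72575252]
```

View pics/k_top.png

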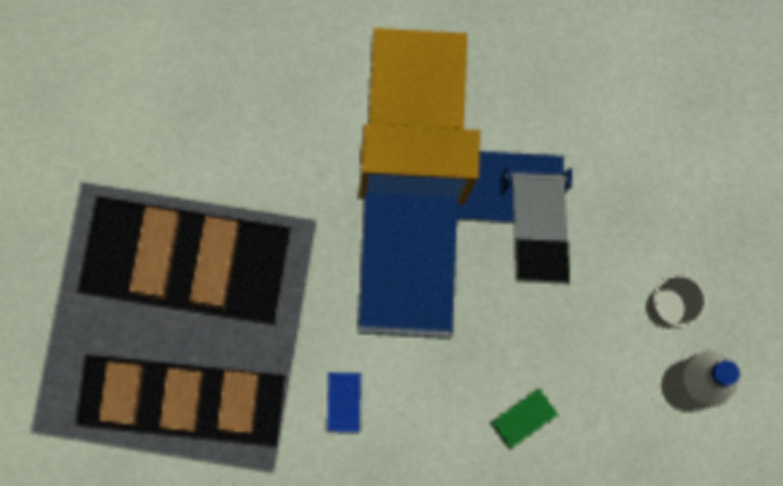

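View pics/k_side.png

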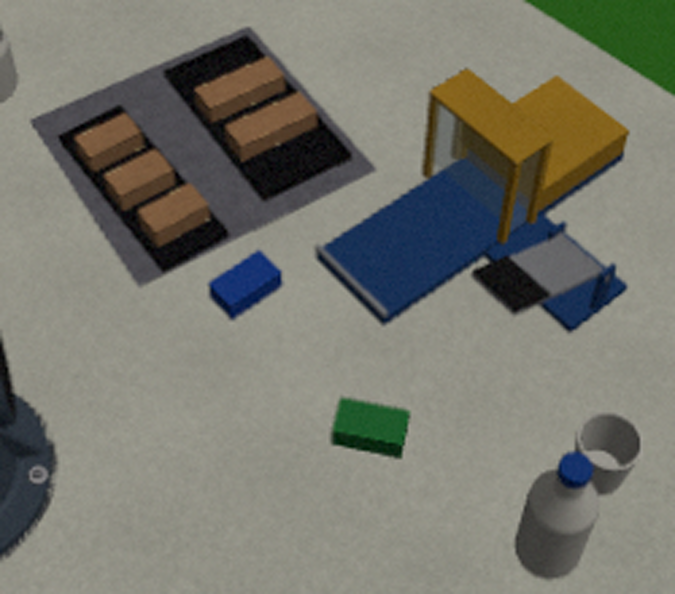

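Run:
```python
from h import *
c=cam("side");crop(c,225,170,305,245,9,"l_side.png")
q=best([.33,.14,.28],1.441)
for y in (0,np.pi):
    j=manip.inverse_kinematics([.36,.19,.3],quat(1.441+y));print(None if j is None else np.round(j,2))
manip.move_ptp([.36,.19,.3],q)
c=cam("wrist");cv2.imwrite("pics/l_wrist.png",c["color"][:,:,::-1]);print(np.round(c["pose"],3).tolist())
```

```text
[ 0.49  0.02 -0.14  1.41  0.    0.62]
[ 0.49  0.02 -0.14  1.41  0.   -2.53]
[[0.13, 0.949, 0.286, 0.288], [0.992, -0.124, -0.039, 0.201], [-0.001, 0.289, -0.957, 0.426], [0.0, 0.0, 0.0, 1.0]]
```

View pics/l_side.png

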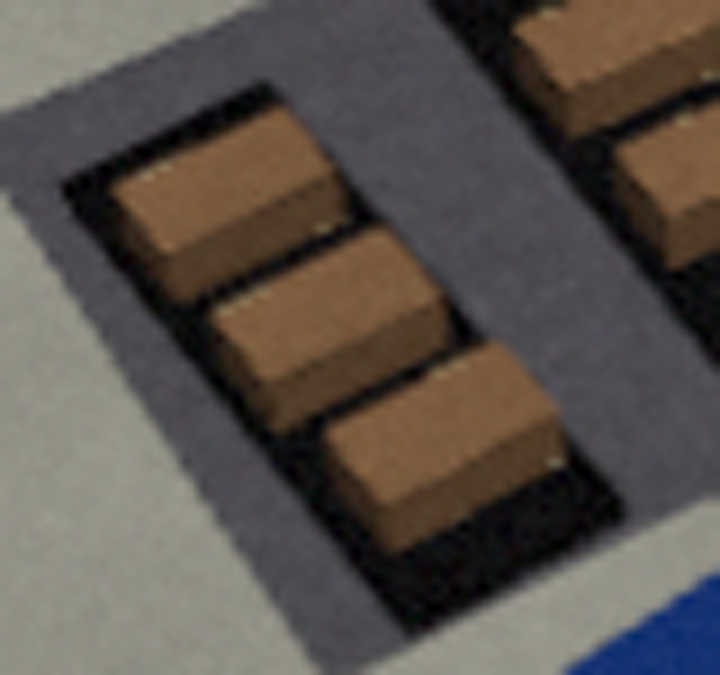

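View pics/l_wrist.png

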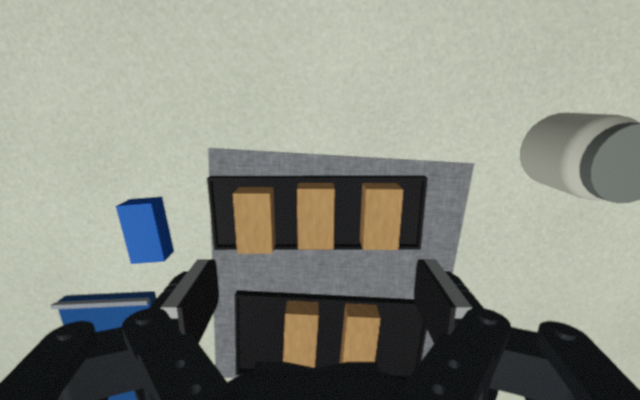

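Run:
```python
from h import *
c=cam("wrist")
crop(c,200,165,320,265,6.5,"m_w.png")
# draw the flat model over
t=(.4283,.1825,0,0,1.441)
im=cv2.imread("pics/m_w.png")
a=t[4];R=np.array([np.cos(a),np.sin(a)]);A=np.array([np.sin(a),-np.cos(a)])
def dr(pts,col):
    p=(proj(c,pts)-[200,165]+.5)*6.5-.5
    cv2.polylines(im,[p.astype(int).reshape(-1,1,2)],True,col,1)
for row,ac in ((-.080,.0052),(-.0024,-.0006)):
    for z in (.004,.036):
        dr([np.r_[np.array(t[:2])+R*(row+i*.0225)+A*(ac+j*.04),z] for i,j in((-1,-1),(1,-1),(1,1),(-1,1))],(0,255,0) if z>.01 else (255,255,0))
dr([np.r_[np.array(t[:2])+R*(i*.139)+A*(j*.0495),.014] for i,j in((-1,-1),(1,-1),(1,1),(-1,1))],(0,0,255))
cv2.imwrite("pics/m_w2.png",im)
```

```text
(no output)
```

View pics/m_w.png

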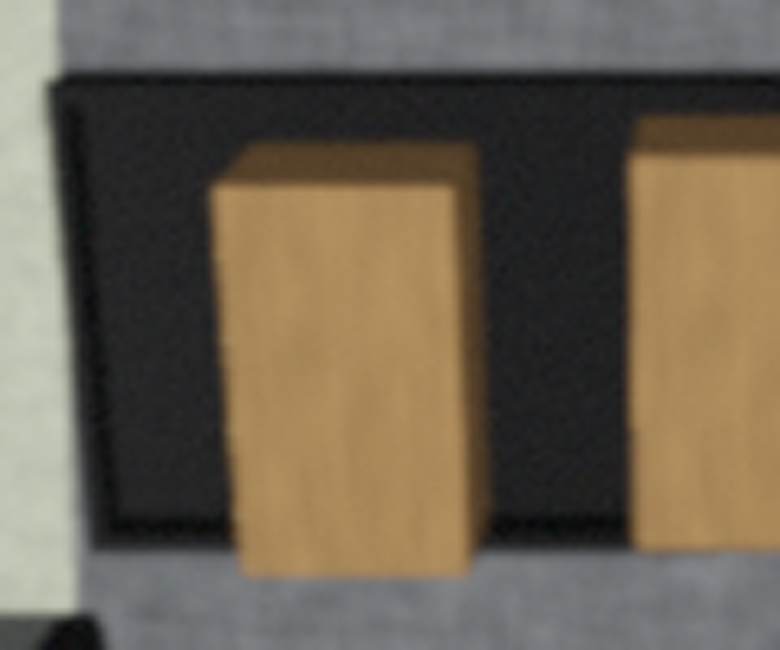

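View pics/m_w2.png

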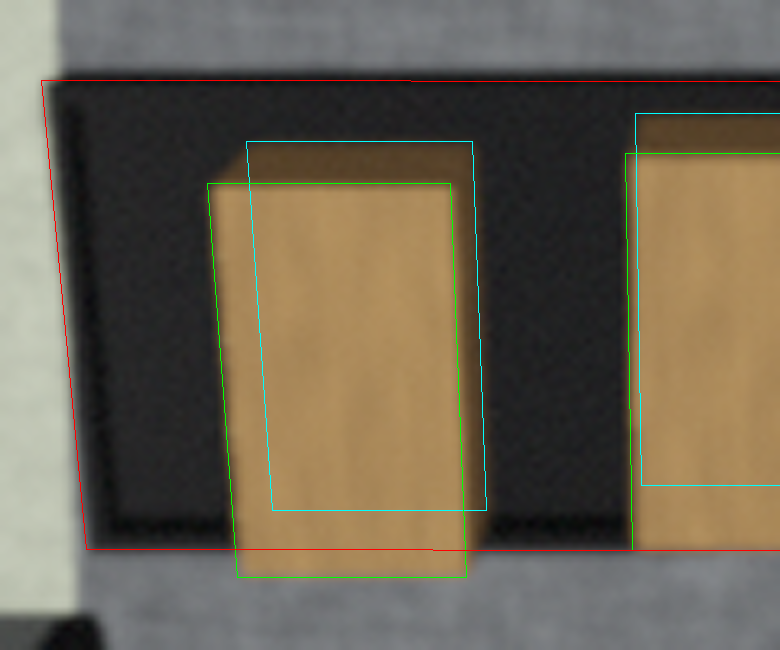

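Run:
```python
from h import *
manip.move_joints([1.127, 0.238, -0.013, 1.319, 0, 1.571])
manip.sleep(.5);print(T());print(manip.finish_job())
```

```text
74.08
the job is handed in; nothing more can be done
None
```

I handed the job in at about 74 s. The dispenser is empty and all five packs are laid in the trays.

- **Packs:** I picked up the loose brown short pack, then pressed the pedal four times. Each press went to its stop, shown by the force rising to about 28 N. The packs came out short, long, short, long, and I took each one away before the next press. The blue and green look-alikes were not touched.
- **Result:** the narrow tray holds three short packs and the wide tray two long ones. They lie across the trays in a row, about 80 mm apart rather than 72 mm, so the opening fingers would clear the neighbouring packs.
- **Tray knock:** the narrow tray was knocked about 28 mm aside before the last pack was placed. Its packs stayed in it, and I left the tray where it was.
- **Last checks:** the final top and side pictures show the shaft and apron empty, the pedal up, and the bottle and cup where they stood. The jar is out of those close-ups, and I did not measure it again.
- **Off centre:** one short pack lies 5 mm off the tray's centre line, close to or against the wall. In the wrist camera picture a model of a pack lying flat on the tray floor fits it, so it is not resting on the rim.
- **Grip:** the finger opening read about 44 mm at each grasp and each placing, so I saw no sign of the grip slackening.

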